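# Set the bench step attenuator by its click-stop lever and take a reading

### The job

With a fingertip, gently turn the lever selector on the grey attenuator console clockwise (seen from above) to step 6, counting its clicks: the anticlockwise end of its travel is step 0 and every click is one step. Only then press the square key on the console all the way down and let it come up again. Do not grip the lever, leave the small round power key alone, and do not push over or shift the loose things around or on the console.

Things in the scene. Friction and masses are not known exactly. Their poses are not given: they have to be found in the camera images.
- console: Bench step-attenuator console: grey box, white top panel, fixed to the table, 200 (x) by 320 (y) by 70 mm high, turned up to 0.3 rad; origin: centre of its underside. Its x axis points away from the operator (robot), y to the operator's left. On the panel, 70 mm up: lever selector at x 0, y +70 mm; square key at x +10, y -100 mm; round power key at x -65, y -100 mm.
- selector (a joint): Lever angle in rad, growing clockwise seen from above: 0 = step 0 at the anticlockwise stop. A spring detent holds it at each multiple of 0.5236 (30 degrees), steps 0 to 9 (the other stop). Starts in one of steps 0 to 3. A click takes about 0.06 N m (1.6 N at 40 mm); past halfway between two steps it snaps on into the next by itself.
- selector_axis (a point): Point on the selector's vertical turning axis at the height of the lever's top, 94 mm above the table; fixed to the console, axes as the console's. Seen from above, the lever points from here at 135 degrees minus its angle, anticlockwise from the console's +x. Ten black marks on the panel, 60 mm and more from here, show steps 0 to 9; those of 0 and 5 are long (20 mm, others 9 mm).
- selector_tip (a point): Middle of the outer end of the lever's top, 52 mm from the axis; moves with it. The lever is a black bar pointing one way from a round hub 32 mm across: 12 mm wide, 52 mm long from the axis, top 24 mm and underside 4 mm above the panel, a white line along its top.
- key_top (a point): Centre of the top of the square key (30 by 30 mm, grey, in a black square surround 40 mm wide and 3 mm high). Up, its top is 12 mm above the panel; its x, y axes are the console's.
- key (a joint): Travel of the square key in m: 0 up, 0.005 fully down. A spring returns it; fully down takes about 4.2 N.
- power (a joint): Travel in m of the round power key, 16 mm across, 10 mm high: 0 up, 0.005 fully down, about 4 N. Not to be pressed.
- adapter: Small steel and brass coaxial adapter standing loose on the console's panel between selector and key near the far edge, 18 mm across and 32 mm high; origin at the centre of its underside. Leave it.
- multimeter: Loose handheld meter lying left of the console, 180 by 85 by 50 mm, with a black knob of its own (not to be touched); origin at the centre of its underside.
- screwdriver: Loose screwdriver 170 mm long lying right of the console; origin at its underside.
- jar: Loose clear jar with a metal cap, 52 mm across, 60 mm high; origin at the centre of its underside.
- radio: Loose black handheld radio standing upright left of the console, 55 by 34 mm, 190 mm high with its aerial; origin at the centre of its underside.
- mouse: Loose round black computer mouse, 60 mm across, 32 mm high; origin at the centre of its underside.
- horn: Loose small aluminium horn antenna standing mouth up right of the console, about 90 mm square at the mouth, 95 mm high; origin at the centre of its underside.

How it is judged:
On the way, in this order (a step that is already met when the one before it is completed fails the run):
1. the lever rests in the click of step 6, the square key still up (value of joint selector between 3.022 and 3.262 rad and value of joint key below 0.0015 m), for 0.2 s.
2. the square key is pressed down with the lever at step 6 (value of joint selector between 3.022 and 3.262 rad and value of joint key above 0.004 m), for 0.02 s.
At the end, for the whole second after the job is handed in: The lever rests in the click of step 6 (3.14 rad, within 0.12 rad), the square key was then pressed at least 4 mm of its 5 mm and is up again, the round key is up and the adapter still stands on the console (value of joint selector between 3.022 and 3.262 rad and value of joint each of key, power below 0.001 m and angle between adapter's own z axis and vertical below 0.2 rad and z of adapter in the frame of console above 0.06 m); the robot touches nothing.
It fails at once if the square key is pressed while the lever is not at step 6 (value of joint key above 0.0025 m and not (value of joint selector between 2.942 and 3.342 rad)).
It fails at once if the round power key is pressed (value of joint power above 0.0025 m).
It fails at once if the lever is gripped or forced (over 25 N from the fingers) (contact force between the fingers and selector above 25 N).
It fails at once if the adapter is moved over 15 mm, lifted or tipped (distance of adapter from where it was at the start of the episode above 0.015 m or angle between adapter's own z axis and vertical above 0.5 rad).
It fails at once if a loose thing beside the console is moved over 25 mm, lifted or knocked over (distance of any of multimeter, screwdriver, jar, radio, mouse, horn from where it was at the start of the episode above 0.025 m).
It also fails if it takes over 42 s, if anything falls off the work surface, if the arm or the gripper's body presses on something with over 40 N, if the wrist force passes 120 N, or if a joint passes its speed limit or range.

### The arm

A 6-joint arm with a two-finger parallel gripper is mounted at the origin on the work surface. World frame = base frame: x ahead of the robot, y to its left, z up, the work surface at z = 0. Lengths are in m, angles in rad, forces in N, time in s.
With the tool pointing down it reaches from about 0.4 to 0.825 m from the base axis. Payload 7 kg.
Tool frame: the origin (TCP) lies between the finger pads; the fingertips stand arm.nose_length ahead of it and the grasp point (between the pads) is the TCP (arm.nose_length is the distance from the TCP to the fingertips, in m); x points along the fingers, z is the direction in which the jaws open and shut, and the axes are right-handed (so a half turn about x gives the same grasp; the last joint's range is limited). The gripper opens to 88 mm and grips with 3 to 60 N. Pads are 19 mm wide; open, the fingers measure 130 mm over their backs; the gripper's body (78 mm by 193 mm) begins 47 mm behind the grasp point.
Start: joints at [-0.845, 0.359, 0.012, 0, -1.224, -0.288], TCP at [0.286, -0.611, 0.246] pointing down, gripper open.
Joint ranges: [-3.07, 3.07], [-1.43, 2.12], [-1.02, 1.25], [-3.03, 1.67], [-3.05, -0], [-3.03, 3.03]. Speed limits (rad/s): [2.39, 2.39, 3.01, 3.14, 3.14, 3.14].

### API

Orientations are given as [roll, pitch, yaw] about the fixed x, y, z axes, in that order (R = Rz(yaw) Ry(pitch) Rx(roll)).
In Python, from station import arm, viewer, spotter gives the robot as it stands.
- The arm moves only by the shell command python3 -m handwheel 'ROWS' [FORCE]. ROWS is a JSON object of lists of equal length, an entry for each row: "gripper": the gripper command: -1 is shut, 1 is fully open, values between are in proportion; "travel": the shift along the world's x, y, z each as a share of 500 mm, from -1 to 1, a list of three; "spin": the turn about the world's z as a share of 45 degrees, from -1 to 1. A call has 1 to 20 rows; each row is the pose to reach, as a shift and turn from the pose commanded when the call began; what a row does not reach only later rows make up. A row lasts 1/10 s, in which the tool goes at most 50 mm and 8.59 degrees, less where a joint would pass 70% of its speed; a pose out of reach is approached as far as the arm can. A call with a number of a shift or a turn outside -1 to 1 is refused whole. A call with a gripper value outside its range is refused whole. The fingers move at their own pace and stop on an object; FORCE is the grip in N (left out, the last holds). Time passes only in rows, so rows that repeat a pose let the fingers close. It gives the time, the measured TCP pose, the force and the opening at its end, in the units of the state.
- arm.get_state(): the state, without advancing time (a new reading comes with each control period).
- viewer.grab_frame(name): name is "scene" or "top"; returns a dict with "pixels" (400x640x3 uint8, blue, green, red), "fx", "fy", "cx", "cy" (pixels), "eye" and "attitude" of the camera in the world. Camera axes: x right, y down, z forward; pixel columns grow to the right and rows downward; lengths in m; the calibration is good to about 2 mm. A picture is of the moment at which its call begins. There is no depth.
- arm.job_done(): hands the job in, once; it reports no verdict.
Trained networks look in the newest picture that a camera, given by its name, has taken for a name from the list of things; names that differ only in an ending like _2 or _b are one class to them, and where a whole thing is asked for, a point or a joint stands for the part that bears it (a point fixed in the world has none). Each returns a list of dicts, best first, with "conf" (0 to 1); they miss things now and then, are a little off and sometimes report something else, mostly with a low value. They report only what shows in the picture. A call takes as long as a camera call.
- spotter.spot_in(camera, label): "rect" ([left, top, right, bottom] in pixels, round what is visible of it).
- spotter.tip_of(camera, label): "at" ([column, row] in pixels: a listed point, or the origin of a listed thing).
The state is a dict: "t": time; "q": joint angles; "qd": joint speeds; "joint_efforts": joint torques, N m; "eef_pos": TCP position; "ee_rot": TCP orientation; "force": force on the tool from outside, world axes, zero at the start; "moment": the same for the moment, N m; "width": finger opening in m.
Only numpy, scipy, OpenCV 4.12 (cv2) and the standard library are available. Lean on these libraries where they do the work, as an engineer would, in place of code of your own. Each camera call takes 0.05 s, during which the arm holds its last target.

## Working session

There is one attempt and no reset: what is moved stays moved. The work goes in short steps, Python scripts to look and compute and a shell command to move; the robot and the scene stay as the last step left them, time stands still between calls to the robot, and variables do not carry over. Pictures are saved under pics/ and viewed, and the job is handed in when it is done.

```bash
mkdir -p pics; ls; python3 - <<'E'
from station import arm, viewer, spotter
import cv2
s=arm.get_state(); print({k:s[k] for k in('t','eef_pos','ee_rot','force','width')}, arm.nose_length)
for c in('top','scene'):
    f=viewer.grab_frame(c); cv2.imwrite(f'pics/{c}0.png',f['pixels']); print(c,f['fx'],f['fy'],f['cx'],f['cy'],f['eye'],f['attitude'])
    for l in('selector_axis','selector_tip','key_top','adapter','console'):
        print(l,[(round(d['conf'],2),d['at']) for d in spotter.tip_of(c,l)[:2]])
E
```

```text
pics
{'t': 0.0, 'eef_pos': array([ 0.28594746, -0.6109251 ,  0.24463889]), 'ee_rot': array([0.08864958, 1.56913984, 2.097155  ]), 'force': array([-0.83769289,  0.52416174, -0.48104927]), 'width': 0.0875393479662171} 0.019
top 408.99324023612485 408.99324023612485 322.05929801375294 198.59675221113616 [0.314236   0.00538815 1.18939233] [-2.98539552  0.02455188 -1.56102174]
selector_axis [(0.95, [309.4, 163.8])]
selector_tip [(0.57, [298.0, 182.4])]
key_top [(0.54, [372.9, 159.3])]
adapter [(0.47, [349.2, 140.1])]
console [(0.84, [335.7, 166.7])]
scene 459.54875421225506 459.54875421225506 321.5921960879117 196.89027029260163 [ 1.2923033  -0.11231316  0.89134646] [-2.3566641   0.01570742  1.40766122]
selector_axis [(0.95, [351.9, 217.1])]
selector_tip [(0.54, [363.2, 204.1])]
key_top [(0.53, [280.8, 233.7])]
adapter [(0.55, [361.8, 200.2]), (0.4, [309.9, 256.0])]
console [(0.93, [324.9, 245.4])]
```

View pics/top0.png

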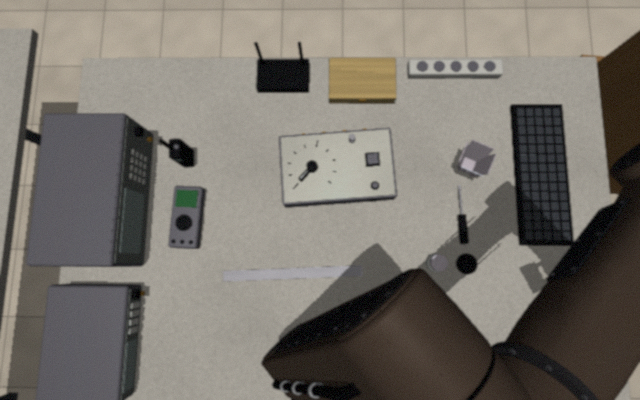

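View pics/scene0.png

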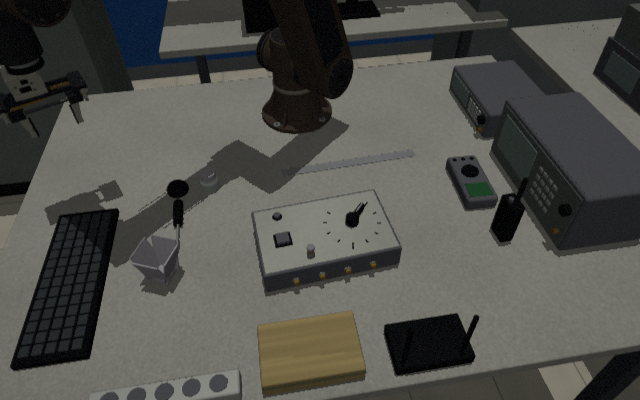

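```bash
python3 - <<'E'
import cv2
a=cv2.imread('pics/top0.png')[110:210,250:410]; cv2.imwrite('pics/top0z.png',cv2.resize(a,None,fx=5,fy=5,interpolation=cv2.INTER_CUBIC))
E
```

```text
(no output)
```

View pics/top0z.png

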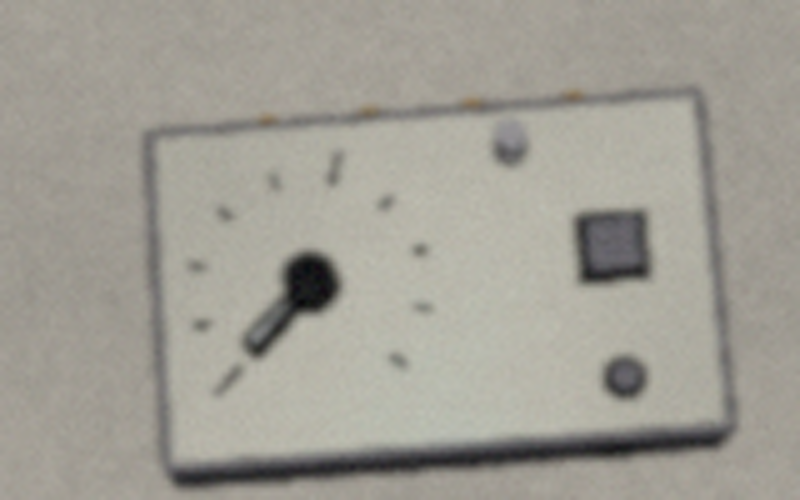

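```bash
cat > h.py <<'E'
import numpy as np
from scipy.spatial.transform import Rotation as R
from scipy.optimize import least_squares
C={'top':dict(f=408.993,c=(322.0593,198.5968),eye=[0.314236,0.00538815,1.18939233],att=[-2.98539552,0.02455188,-1.56102174]),
'scene':dict(f=459.5488,c=(321.5922,196.8903),eye=[1.2923033,-0.11231316,0.89134646],att=[-2.3566641,0.01570742,1.40766122])}
def proj(cam,P):
    k=C[cam]; p=R.from_euler('xyz',k['att']).inv().apply(np.atleast_2d(P)-k['eye'])
    return k['f']*p[:,:2]/p[:,2:]+k['c']
def ray(cam,uv,z):
    k=C[cam]; d=R.from_euler('xyz',k['att']).apply([(uv[0]-k['c'][0])/k['f'],(uv[1]-k['c'][1])/k['f'],1]); e=np.array(k['eye'])
    return e+d*(z-e[2])/d[2]
def w(p,P):
    P=np.atleast_2d(P); c,s=np.cos(p[2]),np.sin(p[2])
    return np.c_[p[0]+c*P[:,0]-s*P[:,1],p[1]+s*P[:,0]+c*P[:,1],P[:,2]]
E
python3 - <<'E'
from h import *
from station import arm
obs=[('top',[0,.07,.094],[309.4,163.8]),('top',[.01,-.1,.082],[372.9,159.3]),('top',[0,0,0],[335.7,166.7]),
('top',[.1,.16,.07],[279.6,136.3]),('top',[.1,-.16,.07],[389.6,128.2]),('top',[-.1,-.16,.07],[396.4,195.8]),('top',[-.1,.16,.07],[284.4,203.8]),
('top',[-.065,-.1,.08],[375,185.2]),
('scene',[0,.07,.094],[351.9,217.1]),('scene',[.01,-.1,.082],[280.8,233.7]),
('scene',[.1,.16,.07],[399,250]),('scene',[.1,-.16,.07],[264,277]),('scene',[-.1,-.16,.07],[252,211]),('scene',[-.1,.16,.07],[376,192])]
def res(p,o): return np.concatenate([proj(c,w(p,P))[0]-u for c,P,u in o])
for sel in(obs,[o for o in obs if o[0]=='top'],[o for o in obs if o[0]=='scene']):
    r=least_squares(res,[.45,0,0],args=(sel,),loss='soft_l1'); print(r.x); print(res(r.x,sel).reshape(-1,2).round(1).tolist())
p=least_squares(res,[.45,0,0],args=(obs,),loss='soft_l1').x
for n,P in dict(axis=[0,.07,.094],key=[.01,-.1,.082]).items(): print(n,w(p,P).round(4))
ax=w(p,[0,.07,.094])[0]
for c,u in(('top',[298,182.4]),('scene',[363.2,204.1])):
    v=ray(c,u,.094)-ax; print('lever',v.round(4),np.hypot(*v[:2]), 135-np.degrees(np.arctan2(v[1],v[0])-p[2])%360)
print('adapter',ray('top',[349.2,140.1],.07).round(3),ray('scene',[309.9,256],.07).round(3), 'radio',ray('top',[182,152],.1).round(3))
s=arm.get_state(); print(s['t'],R.from_euler('xyz',s['ee_rot']).as_matrix().round(3), s['q'])
E
```

```text
[ 0.58679916 -0.00539223  0.0607571 ]
[[1.9, 0.2], [-0.4, -1.1], [0.7, 3.6], [-1.0, -2.6], [1.4, -0.9], [0.2, 0.9], [-3.3, -0.8], [-0.7, -0.4], [0.2, -0.2], [0.9, 2.8], [3.0, -1.1], [-2.6, -0.8], [-1.2, -0.3], [-0.7, -2.8]]
[ 0.58546083 -0.00539928  0.07233511]
[[1.9, 1.0], [-0.5, -1.1], [0.7, 4.0], [-1.4, -1.5], [0.9, -1.1], [0.6, 0.7], [-2.9, 0.3], [-0.4, -0.3]]
[ 0.5882422  -0.00574404  0.05062505]
[[0.3, 0.5], [0.7, 3.0], [2.9, 0.0], [-3.2, -0.7], [-1.0, -0.4], [-0.1, -2.1]]
axis [[0.5825 0.0645 0.094 ]]
key [[ 0.6029 -0.1046  0.082 ]]
lever [-0.0516  0.0357  0.    ] 0.06275649101516527 -6.83808807621287
lever [-0.0363  0.035  -0.    ] 0.050413326885644844 2.3936133190005364
adapter [ 0.658 -0.041  0.07 ] [ 0.66  -0.048  0.07 ] radio [0.614 0.423 0.1  ]
0.6 [[ 0.    -0.906 -0.424]
 [ 0.    -0.424  0.906]
 [-1.    -0.     0.   ]] [-8.44893514e-01  3.58608425e-01  1.18816040e-02 -3.64399501e-05
 -1.22407996e+00 -2.88106454e-01]
```

```bash
cat > fit.py <<'E'
from h import *
import cv2
p=np.array([.5868,-.0054,.061])
ang=np.radians(135-30*np.arange(10)); rr=np.full(10,.0645); rr[[0,5]]=.070
M=np.c_[rr*np.cos(ang),.07+rr*np.sin(ang),np.full(10,.07)]
names=[f'm{i}' for i in range(10)]+['hub','pow','key']
PT=np.r_[M,[[0,.07,.094],[-.065,-.1,.08],[.01,-.1,.078]]]
def centroids(cam,p,img,win=5):
    g=img.astype(float).mean(2); out=[]
    for n,P in zip(names,w(p,PT)):
        u,v=proj(cam,P)[0]; h={'hub':5,'pow':6,'key':10}.get(n,win)
        if n=='hub' : out.append((np.nan,np.nan)); continue
        ys,xs=np.mgrid[round(v)-h:round(v)+h+1,round(u)-h:round(u)+h+1]
        q=g[ys,xs]; bg=np.median(q) if n!='key' else np.percentile(q,80); d=np.clip(bg-q-12,0,None)
        out.append(((xs*d).sum()/d.sum(),(ys*d).sum()/d.sum()) if d.sum()>60 else (np.nan,np.nan))
    return np.array(out)
def fit(cam,p,img,skip=(0,)):
    for _ in range(4):
        o=centroids(cam,p,img); ok=np.isfinite(o[:,0]); ok[list(skip)]=False; ok[10]=False
        if cam=='scene': ok[11:]=False
        P=PT[ok]; f=lambda q:(proj(cam,w(q,P))-o[ok]).ravel()
        r=least_squares(f,p,loss='soft_l1'); p=r.x
    return p,ok,f(p).reshape(-1,2)
if __name__=='__main__':
    for cam in('top','scene'):
        img=cv2.imread(f'pics/{cam}0.png'); q,ok,r=fit(cam,p,img); print(cam,q.round(4)); print([(names[i],*x) for i,x in zip(np.where(ok)[0],r.round(1).tolist())])
        print('axis',w(q,[0,.07,.094]).round(4),'key',w(q,[.01,-.1,.082]).round(4))
        # draw
        z=4; u0,v0=(250,110) if cam=='top' else (230,160)
        a=cv2.resize(img[v0:v0+130,u0:u0+190],None,fx=z,fy=z,interpolation=cv2.INTER_CUBIC)
        for X in proj(cam,w(q,PT)): cv2.circle(a,tuple(np.int32((X-[u0,v0]+.5)*z)),2,(0,0,255),-1)
        cv2.imwrite(f'pics/fit_{cam}.png',a)
E
python3 fit.py
```

```text
top [ 0.5848 -0.005   0.0719]
[('m1', -0.1, -0.2), ('m2', 0.3, -0.1), ('m3', 0.0, 0.1), ('m4', 0.0, 0.1), ('m5', 0.1, -0.1), ('m6', 0.1, 0.1), ('m7', -0.2, 0.2), ('m8', -0.1, 0.3), ('m9', -0.3, 0.2), ('pow', -0.1, -0.2), ('key', 0.2, -0.4)]
axis [[0.5798 0.0649 0.094 ]] key [[ 0.602 -0.104  0.082]]
scene [ 0.5839 -0.0049  0.0815]
[('m1', 0.1, 0.0), ('m2', 0.0, -0.1), ('m3', -0.0, -0.0), ('m4', -0.1, -0.1), ('m5', -0.1, -0.1), ('m6', -0.1, 0.0), ('m7', 0.1, -0.0), ('m8', 0.0, 0.2), ('m9', 0.1, 0.1)]
axis [[0.5782 0.0648 0.094 ]] key [[ 0.602  -0.1038  0.082 ]]
```

```bash
python3 -m handwheel '{"gripper":[-1,-1,-1,-1,-1,-1,-1,-1,-1],"travel":[[0.25,0.67,0],[0.25,0.67,0],[0.25,0.67,0],[0.25,0.67,0],[0.25,0.67,0],[0.25,0.67,0],[0.25,0.67,0],[0.25,0.67,0],[0.25,0.67,0]],"spin":[1,1,1,1,1,1,1,1,1]}' 20
python3 -m handwheel '{"gripper":[-1,-1,-1,-1,-1,-1,-1,-1,-1],"travel":[[0.24,0.67,0],[0.24,0.67,0],[0.24,0.67,0],[0.24,0.67,0],[0.24,0.67,0],[0.24,0.67,0],[0.24,0.67,0],[0.24,0.67,0],[0.24,0.67,0]],"spin":[1,1,1,1,1,1,1,1,1]}'
```

```text
t: 1.5
eef_pos: [0.4119, -0.275, 0.2461]
ee_rot: [-3.02, 1.57, -0.222]
force: [0.1, -0.8, -1.0]
width: 0.0211
t: 2.4
eef_pos: [0.5317, 0.0588, 0.2449]
ee_rot: [0.116, 1.57, -2.587]
force: [-0.0, -0.3, -0.2]
width: 0.0006
```

```bash
cat > plan.py <<'E'
from h import *
import sys
from station import arm
AX=np.array([.579,.0648]); PH0=139.3
def pose(psi,r=.040,d=.027):
    f=np.radians(PH0-psi); u=np.array([np.cos(f),np.sin(f)]); n=np.array([-u[1],u[0]])
    return AX+r*u+d*n, PH0-psi+90
def now():
    s=arm.get_state(); m=R.from_euler('xyz',s['ee_rot']).as_matrix(); return s,np.degrees(np.arctan2(m[1,2],m[0,2]))%360
if __name__=='__main__':
    s,y=now(); print(s['t'],s['eef_pos'].round(4),'yaw',round(y,2),'q6',np.degrees(s['q'][5]).round(1))
    a0,a1,st=map(float,sys.argv[1:4]); d=float(sys.argv[4]) if len(sys.argv)>4 else .027
    for k,psi in enumerate(np.arange(a0,a1+.01,st)):
        c,w_=pose(psi,d=d); dd=(c-s['eef_pos'][:2])/.5; print(psi,c.round(4),'travel',dd.round(3).tolist(),'spin',round(((w_-y+180)%360-180)/45,3))
E
python3 plan.py -15 -15 1
python3 - <<'E'
import cv2
from station import viewer
for c in('top','scene'):
    f=viewer.grab_frame(c)['pixels']; u,v=(230,90) if c=='top' else (230,60)
    cv2.imwrite(f'pics/{c}1.png',cv2.resize(f[v:v+200,u:u+200],None,fx=3,fy=3))
E
```

```text
2.4 [0.5317 0.0588 0.2449] yaw 205.13 q6 -2.2
-15.0 [0.5312 0.0578] travel [-0.001, -0.002] spin 0.87
```

View pics/scene1.png

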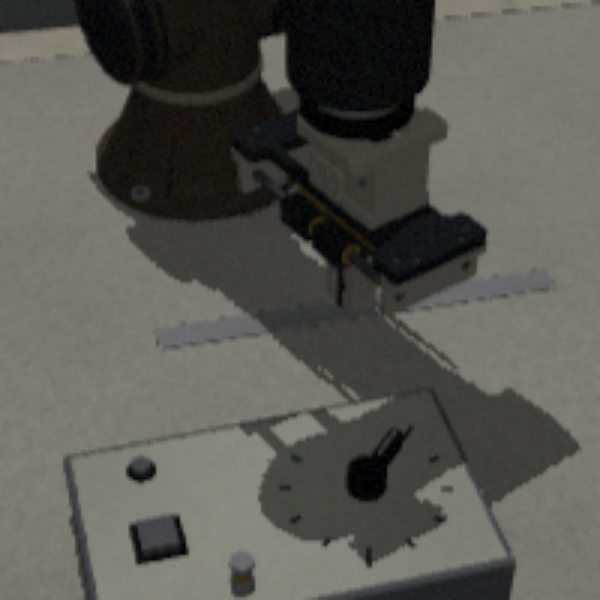

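The scene view shows the closed fingertips over the table in front of the panel (around pixel 345, 300 in the crop). The lever is still on the long step 0 mark. Next I turn to the push orientation and lower behind the lever.

```bash
python3 -m handwheel '{"gripper":[-1,-1,-1,-1,-1,-1,-1,-1,-1,-1,-1,-1,-1,-1],"travel":[[0,0,0],[0,0,0],[0,0,0],[0,-0.002,-0.04],[0,-0.002,-0.08],[0,-0.002,-0.12],[0,-0.002,-0.16],[0,-0.002,-0.2],[0,-0.002,-0.22],[0,-0.002,-0.24],[0,-0.002,-0.26],[0,-0.002,-0.28],[0,-0.002,-0.29],[0,-0.002,-0.29]],"spin":[0.87,0.87,0.87,0.87,0.87,0.87,0.87,0.87,0.87,0.87,0.87,0.87,0.87,0.87]}'
python3 plan.py -12 24 3
python3 - <<'E'
import cv2
from station import viewer
for c in('top','scene'):
    f=viewer.grab_frame(c)['pixels']; u,v=(230,90) if c=='top' else (280,140)
    cv2.imwrite(f'pics/{c}2.png',cv2.resize(f[v:v+130,u:u+150],None,fx=4,fy=4))
E
```

```text
t: 3.9
eef_pos: [0.5308, 0.0575, 0.0999]
ee_rot: [-0.674, 1.57, -2.694]
force: [0.3, -0.1, 0.4]
width: 0.0005
3.9 [0.5308 0.0575 0.0999] yaw 244.24 q6 37.0
-12.0 [0.5309 0.0603] travel [0.0, 0.006] spin -0.065
-9.0 [0.5308 0.0628] travel [-0.0, 0.011] spin -0.132
-6.0 [0.5307 0.0654] travel [-0.0, 0.016] spin -0.199
-3.0 [0.5308 0.0679] travel [0.0, 0.021] spin -0.265
0.0 [0.5311 0.0704] travel [0.001, 0.026] spin -0.332
3.0 [0.5314 0.0729] travel [0.001, 0.031] spin -0.399
6.0 [0.5319 0.0754] travel [0.002, 0.036] spin -0.465
9.0 [0.5325 0.0778] travel [0.003, 0.041] spin -0.532
12.0 [0.5333 0.0803] travel [0.005, 0.045] spin -0.599
15.0 [0.5342 0.0826] travel [0.007, 0.05] spin -0.665
18.0 [0.5351 0.085 ] travel [0.009, 0.055] spin -0.732
21.0 [0.5363 0.0872] travel [0.011, 0.059] spin -0.799
24.0 [0.5375 0.0894] travel [0.013, 0.064] spin -0.865
```

View pics/scene2.png

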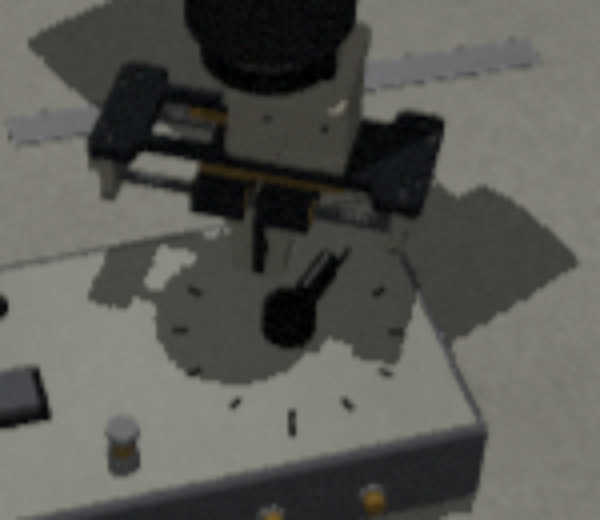

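```bash
python3 -c "
from station import arm; print(arm.get_state()['q'].round(3))"
python3 -m handwheel '{"gripper":[-1,-1,-1,-1,-1,-1,-1,-1,-1,-1,-1,-1,-1,-1],"travel":[[0,0.006,0],[0,0.011,0],[0,0.016,0],[0,0.021,0],[0.001,0.026,0],[0.001,0.031,0],[0.002,0.036,0],[0.003,0.041,0],[0.005,0.045,0],[0.007,0.05,0],[0.009,0.055,0],[0.011,0.059,0],[0.013,0.064,0],[0.013,0.064,0]],"spin":[-0.065,-0.13,-0.2,-0.265,-0.33,-0.4,-0.465,-0.53,-0.6,-0.665,-0.73,-0.8,-0.865,-0.865]}'
python3 plan.py 27 60 3
python3 - <<'E'
import cv2
from station import viewer
from station import arm; print(arm.get_state()['q'].round(3))
for c in('top','scene'):
    f=viewer.grab_frame(c)['pixels']; u,v=(230,90) if c=='top' else (280,140)
    cv2.imwrite(f'pics/{c}3.png',cv2.resize(f[v:v+130,u:u+150],None,fx=4,fy=4))
E
```

```text
[ 0.476  0.272 -0.485  0.    -0.813  0.646]
t: 5.4
eef_pos: [0.5381, 0.0901, 0.1011]
ee_rot: [3.107, 1.57, 0.407]
force: [-0.4, 0.6, -0.2]
width: 0.0004
5.4 [0.5381 0.0901 0.1011] yaw 205.3 q6 -4.8
27.0 [0.5388 0.0916] travel [0.002, 0.003] spin -0.067
30.0 [0.5403 0.0936] travel [0.004, 0.007] spin -0.133
33.0 [0.5419 0.0956] travel [0.008, 0.011] spin -0.2
36.0 [0.5435 0.0975] travel [0.011, 0.015] spin -0.267
39.0 [0.5453 0.0993] travel [0.014, 0.018] spin -0.333
42.0 [0.5471 0.101 ] travel [0.018, 0.022] spin -0.4
45.0 [0.5491 0.1027] travel [0.022, 0.025] spin -0.467
48.0 [0.5511 0.1042] travel [0.026, 0.028] spin -0.533
51.0 [0.5532 0.1056] travel [0.03, 0.031] spin -0.6
54.0 [0.5554 0.1069] travel [0.035, 0.033] spin -0.667
57.0 [0.5576 0.1081] travel [0.039, 0.036] spin -0.733
60.0 [0.5599 0.1091] travel [0.044, 0.038] spin -0.8
[ 0.525  0.288 -0.461  0.    -0.821 -0.084]
```

View pics/scene3.png

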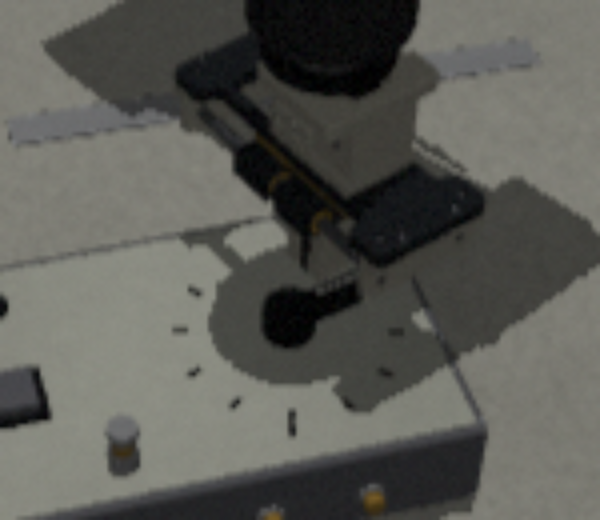

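The lever has clicked to step 1, with its end at the second mark near (385, 285). Carrying on.

```bash
python3 -m handwheel '{"gripper":[-1,-1,-1,-1,-1,-1,-1,-1,-1,-1,-1,-1,-1],"travel":[[0.002,0.003,0],[0.004,0.007,0],[0.008,0.011,0],[0.011,0.015,0],[0.014,0.018,0],[0.018,0.022,0],[0.022,0.025,0],[0.026,0.028,0],[0.03,0.031,-0.001],[0.035,0.033,-0.002],[0.039,0.036,-0.002],[0.044,0.038,-0.002],[0.044,0.038,-0.002]],"spin":[-0.067,-0.133,-0.2,-0.267,-0.333,-0.4,-0.467,-0.533,-0.6,-0.667,-0.733,-0.8,-0.8]}'
python3 plan.py 63 102 3
python3 - <<'E'
import cv2
from station import viewer
for c in('top','scene'):
    f=viewer.grab_frame(c)['pixels']; u,v=(230,90) if c=='top' else (280,140)
    cv2.imwrite(f'pics/{c}4.png',cv2.resize(f[v:v+130,u:u+150],None,fx=4,fy=4))
E
```

```text
t: 6.8
eef_pos: [0.5599, 0.1087, 0.0997]
ee_rot: [-2.538, 1.57, 0.417]
force: [-0.3, -0.1, 0.3]
width: 0.0006
6.8 [0.5599 0.1087 0.0997] yaw 169.33 q6 -41.3
63.0 [0.5622 0.1101] travel [0.005, 0.003] spin -0.067
66.0 [0.5646 0.1109] travel [0.009, 0.004] spin -0.134
69.0 [0.5671 0.1116] travel [0.014, 0.006] spin -0.201
72.0 [0.5695 0.1121] travel [0.019, 0.007] spin -0.267
75.0 [0.572  0.1126] travel [0.024, 0.008] spin -0.334
78.0 [0.5745 0.1129] travel [0.029, 0.008] spin -0.401
81.0 [0.577 0.113] travel [0.034, 0.009] spin -0.467
84.0 [0.5796 0.1131] travel [0.039, 0.009] spin -0.534
87.0 [0.5821 0.113 ] travel [0.044, 0.008] spin -0.601
90.0 [0.5846 0.1127] travel [0.049, 0.008] spin -0.667
93.0 [0.5871 0.1124] travel [0.054, 0.007] spin -0.734
96.0 [0.5896 0.1119] travel [0.059, 0.006] spin -0.801
99.0 [0.592  0.1113] travel [0.064, 0.005] spin -0.867
102.0 [0.5945 0.1105] travel [0.069, 0.004] spin -0.934
```

View pics/scene4.png

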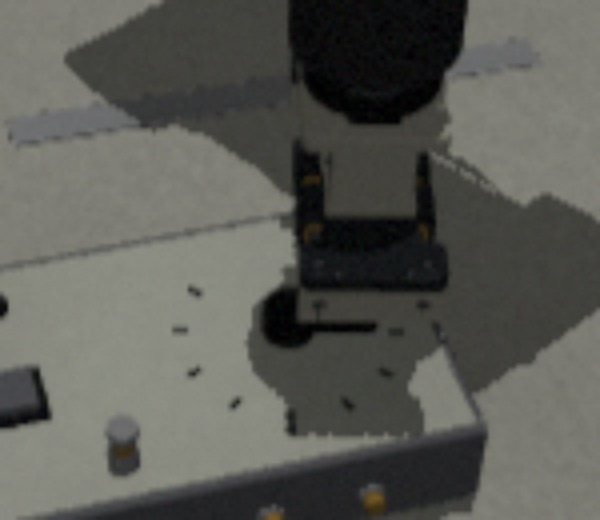

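The lever is at step 2, pointing at the mark at (397, 332).

```bash
python3 -m handwheel '{"gripper":[-1,-1,-1,-1,-1,-1,-1,-1,-1,-1,-1,-1,-1,-1,-1],"travel":[[0.005,0.003,0],[0.009,0.004,0],[0.014,0.006,0],[0.019,0.007,0],[0.024,0.008,0],[0.029,0.008,0],[0.034,0.009,0],[0.039,0.009,0],[0.044,0.008,0],[0.049,0.008,0],[0.054,0.007,0],[0.059,0.006,0],[0.064,0.005,0],[0.069,0.004,0],[0.069,0.004,0]],"spin":[-0.067,-0.133,-0.2,-0.267,-0.333,-0.4,-0.467,-0.533,-0.6,-0.667,-0.733,-0.8,-0.867,-0.933,-0.933]}'
python3 plan.py 105 141 3
python3 - <<'E'
import cv2
from station import viewer
for c in('top','scene'):
    f=viewer.grab_frame(c)['pixels']; u,v=(230,90) if c=='top' else (280,140)
    cv2.imwrite(f'pics/{c}5.png',cv2.resize(f[v:v+130,u:u+150],None,fx=4,fy=4))
E
```

```text
t: 8.4
eef_pos: [0.594, 0.1105, 0.0995]
ee_rot: [1.181, 1.57, -2.88]
force: [-0.7, 0.4, 0.2]
width: 0.0003
8.4 [0.594  0.1105 0.0995] yaw 127.36 q6 -81.7
105.0 [0.5968 0.1096] travel [0.006, -0.002] spin -0.068
108.0 [0.5992 0.1087] travel [0.01, -0.004] spin -0.135
111.0 [0.6014 0.1075] travel [0.015, -0.006] spin -0.201
114.0 [0.6036 0.1063] travel [0.019, -0.008] spin -0.268
117.0 [0.6058 0.105 ] travel [0.024, -0.011] spin -0.335
120.0 [0.6078 0.1035] travel [0.028, -0.014] spin -0.401
123.0 [0.6098 0.1019] travel [0.032, -0.017] spin -0.468
126.0 [0.6117 0.1003] travel [0.035, -0.02] spin -0.535
129.0 [0.6135 0.0985] travel [0.039, -0.024] spin -0.601
132.0 [0.6152 0.0967] travel [0.043, -0.028] spin -0.668
135.0 [0.6169 0.0947] travel [0.046, -0.032] spin -0.735
138.0 [0.6184 0.0927] travel [0.049, -0.036] spin -0.801
141.0 [0.6198 0.0906] travel [0.052, -0.04] spin -0.868
```

View pics/scene5.png

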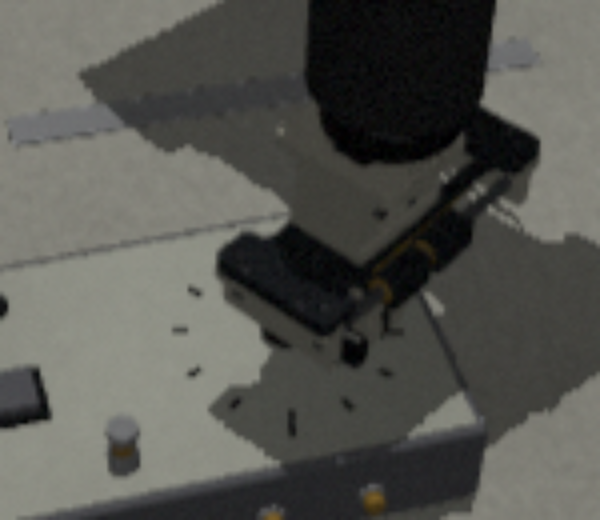

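The lever tip at (353, 348) points towards the step 3 mark at (385, 372), so it is being pushed on from step 3. Continuing.

```bash
python3 -m handwheel '{"gripper":[-1,-1,-1,-1,-1,-1,-1,-1,-1,-1,-1,-1,-1,-1],"travel":[[0.006,-0.002,0],[0.01,-0.004,0],[0.015,-0.006,0],[0.019,-0.008,0],[0.024,-0.011,0],[0.028,-0.014,0],[0.032,-0.017,0],[0.035,-0.02,0],[0.039,-0.024,0],[0.043,-0.028,0],[0.046,-0.032,0],[0.049,-0.036,0],[0.052,-0.04,0],[0.052,-0.04,0]],"spin":[-0.067,-0.133,-0.2,-0.267,-0.333,-0.4,-0.467,-0.533,-0.6,-0.667,-0.733,-0.8,-0.867,-0.867]}'
python3 plan.py 144 174 3
python3 - <<'E'
import cv2
from station import viewer
for c in('top','scene'):
    f=viewer.grab_frame(c)['pixels']; u,v=(230,90) if c=='top' else (280,140)
    cv2.imwrite(f'pics/{c}6.png',cv2.resize(f[v:v+130,u:u+150],None,fx=4,fy=4))
E
```

```text
t: 9.9
eef_pos: [0.6202, 0.0905, 0.0996]
ee_rot: [-1.451, 1.571, 0.091]
force: [-0.1, 0.8, 0.3]
width: 0.0009
9.9 [0.6202 0.0905 0.0996] yaw 88.36 q6 -117.8
144.0 [0.6211 0.0884] travel [0.002, -0.004] spin -0.068
147.0 [0.6223 0.0862] travel [0.004, -0.009] spin -0.135
150.0 [0.6233 0.0839] travel [0.006, -0.013] spin -0.201
153.0 [0.6243 0.0816] travel [0.008, -0.018] spin -0.268
156.0 [0.6251 0.0792] travel [0.01, -0.023] spin -0.335
159.0 [0.6258 0.0767] travel [0.011, -0.028] spin -0.401
162.0 [0.6263 0.0743] travel [0.012, -0.033] spin -0.468
165.0 [0.6268 0.0718] travel [0.013, -0.038] spin -0.535
168.0 [0.6271 0.0693] travel [0.014, -0.043] spin -0.601
171.0 [0.6272 0.0668] travel [0.014, -0.048] spin -0.668
174.0 [0.6273 0.0642] travel [0.014, -0.053] spin -0.735
```

View pics/scene6.png

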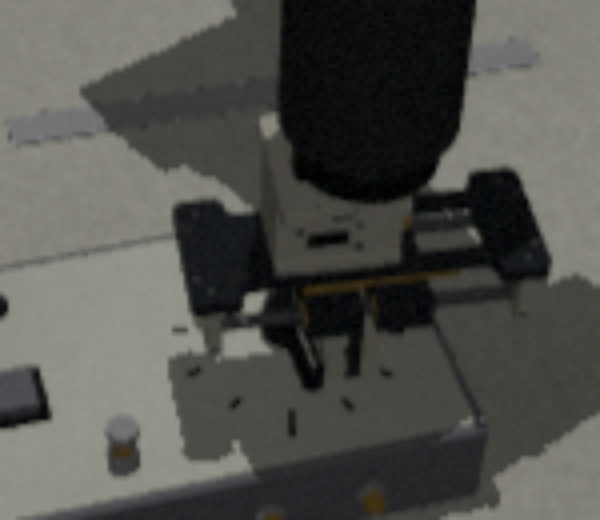

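View pics/top6.png

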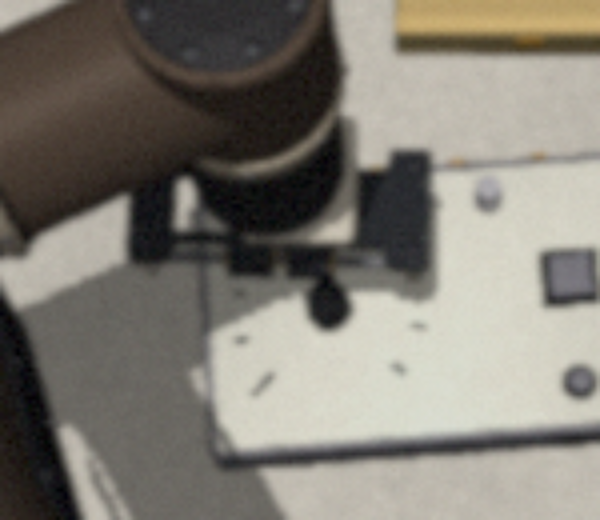

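```bash
cat > lev.py <<'E'
from h import *
from station import viewer,spotter
import cv2,sys
p=[.5843,-.005,.0755]
viewer_frame=viewer.grab_frame('scene')['pixels']
print([(round(d['conf'],2),d['at']) for d in spotter.tip_of('scene','selector_tip')])
u,v=280,170
a=cv2.resize(viewer_frame[v:v+90,u:u+130],None,fx=6,fy=6,interpolation=cv2.INTER_CUBIC)
for k in map(float,sys.argv[2:]):
    f=np.radians(135-k)
    X=proj('scene',w(p,[.052*np.cos(f),.07+.052*np.sin(f),.094]))[0]; Y=proj('scene',w(p,[0,.07,.094]))[0]
    print(k,X.round(1))
    cv2.line(a,tuple(np.int32((X-[u,v]+.5)*6)),tuple(np.int32((Y-[u,v]+.5)*6)),(0,0,255),1)
cv2.imwrite(sys.argv[1],a)
E
python3 lev.py pics/lev6.png 120 135 150
```

```text
[(0.6, [355.3, 231.3])]
120.0 [363.8 230.4]
135.0 [358.4 232.1]
150.0 [352.5 232.7]
```

View pics/lev6.png

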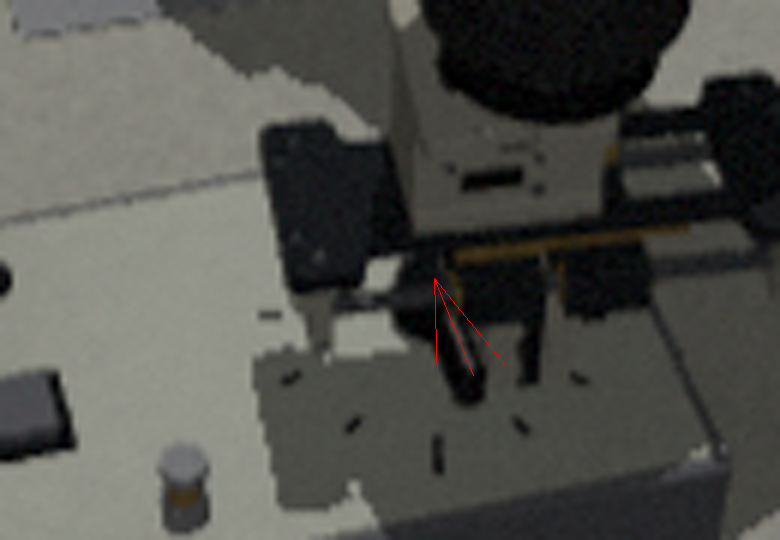

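```bash
python3 -m handwheel '{"gripper":[-1,-1,-1,-1,-1,-1,-1,-1,-1,-1,-1],"travel":[[0.002,-0.004,0],[0.004,-0.009,0],[0.006,-0.013,0],[0.008,-0.018,0],[0.01,-0.023,0],[0.011,-0.028,0],[0.012,-0.033,0],[0.013,-0.038,0],[0.014,-0.043,0],[0.014,-0.048,0],[0.014,-0.048,0]],"spin":[-0.067,-0.133,-0.2,-0.267,-0.333,-0.4,-0.467,-0.533,-0.6,-0.667,-0.667]}'
python3 plan.py 171 177 3
python3 lev.py pics/lev7.png 165 180
```

```text
t: 11.2
eef_pos: [0.6271, 0.0666, 0.0996]
ee_rot: [1.855, 1.571, 2.873]
force: [0.1, -0.2, 0.5]
width: 0.0003
11.2 [0.6271 0.0666 0.0996] yaw 58.3 q6 -145.5
171.0 [0.6272 0.0668] travel [0.0, 0.0] spin -0.0
174.0 [0.6273 0.0642] travel [0.0, -0.005] spin -0.067
177.0 [0.6272 0.0617] travel [0.0, -0.01] spin -0.133
[(0.53, [345.0, 231.3])]
165.0 [346.6 232.1]
180.0 [341.  230.3]
```

View pics/lev7.png

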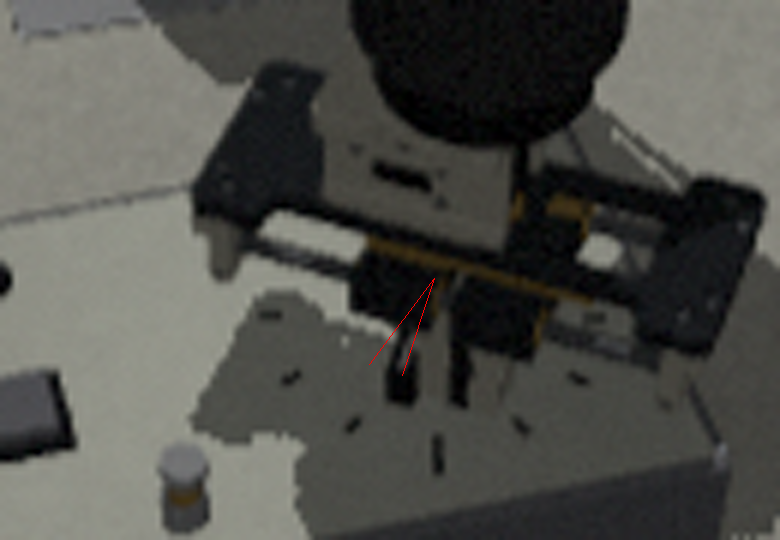

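The lever is at about 165 deg, right at the snap point and still against the finger (tip near (400, 385) in the crop). It lags the plan by about 6 deg, so I nudge on a little.

```bash
python3 -m handwheel '{"gripper":[-1,-1,-1,-1],"travel":[[0,-0.003,0],[0,-0.005,0],[0,-0.007,0],[0,-0.007,0]],"spin":[-0.033,-0.067,-0.1,-0.1]}'
python3 lev.py pics/lev8.png 165 180
```

```text
t: 11.7
eef_pos: [0.6271, 0.063, 0.0996]
ee_rot: [2.565, 1.571, -2.78]
force: [0.7, 0.0, 0.2]
width: 0.0001
[(0.52, [340.6, 230.5])]
165.0 [346.6 232.1]
180.0 [341.  230.3]
```

View pics/lev8.png

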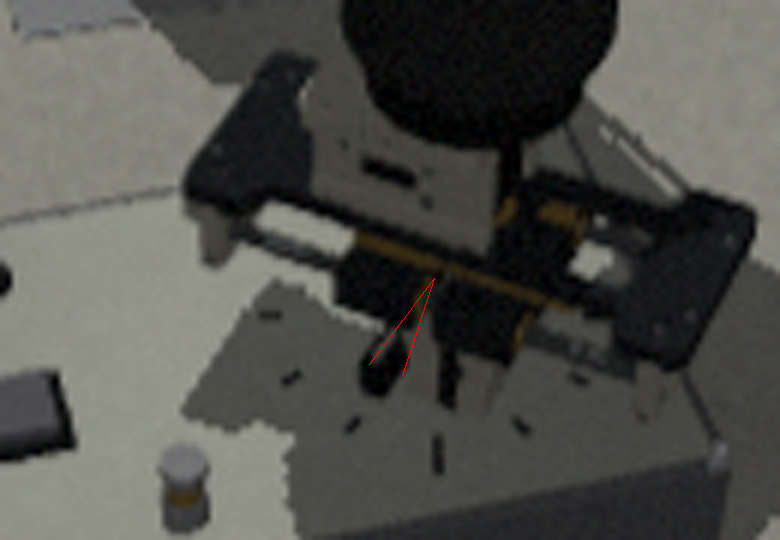

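```bash
python3 -m handwheel '{"gripper":[-1,-1,-1,-1,-1,-1,-1,-1,-1,-1],"travel":[[0.014,0.02,0],[0.028,0.04,0],[0.028,0.04,0.06],[0.028,0.04,0.14],[0.028,0.04,0.22],[0.028,0.04,0.22],[0.1,-0.2,0.22],[0.1,-0.3,0.22],[0.1,-0.3,0.22],[0.1,-0.3,0.22]],"spin":[0,0,0,0.2,0.4,0.6,0.8,0.88,0.88,0.88]}'
python3 lev.py pics/lev9.png 180
python3 - <<'E'
import cv2
from station import viewer
from plan import now
f=viewer.grab_frame('top')['pixels']
cv2.imwrite('pics/top9.png',f)
s,y=now(); print(s['t'],s['eef_pos'],y, ((.602-s['eef_pos'][0])/.5,(-.104-s['eef_pos'][1])/.5))
E
```

```text
t: 12.8
eef_pos: [0.6781, -0.0893, 0.2094]
ee_rot: [3.106, 1.57, -1.548]
force: [0.1, 0.8, 0.7]
width: 0.0004
[(0.66, [337.9, 229.1])]
180.0 [341.  230.3]
12.95 [ 0.67780943 -0.08810214  0.20904975] 93.25884363671625 (np.float64(-0.15161886198279428), np.float64(-0.03179571809209411))
```

View pics/lev9.png

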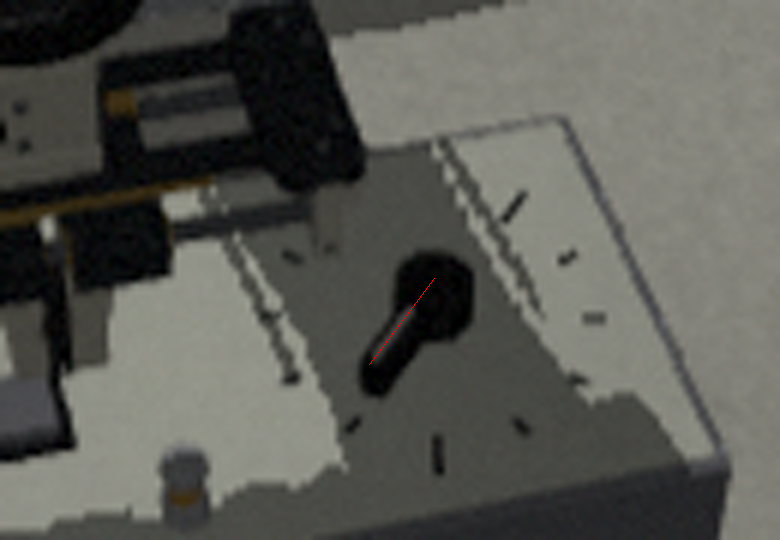

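View pics/top9.png

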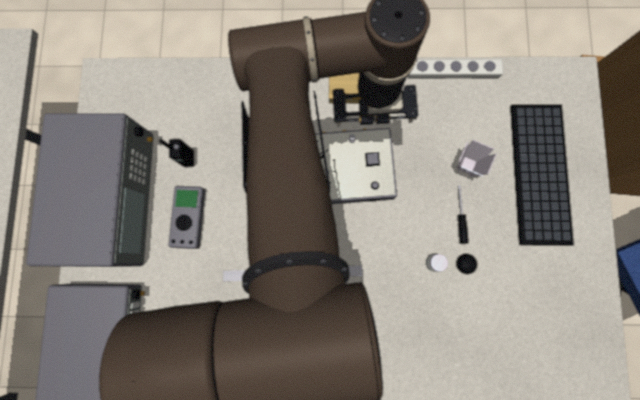

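The lever rests on the 180 deg line, pointing at the step 6 mark at (353, 424), and the adapter still stands at (183, 480). Now to just above the key.

```bash
python3 -m handwheel '{"gripper":[-1,-1,-1,-1,-1,-1,-1,-1,-1],"travel":[[-0.08,-0.016,0],[-0.152,-0.032,0],[-0.152,-0.032,0],[-0.152,-0.032,-0.06],[-0.152,-0.032,-0.12],[-0.152,-0.032,-0.16],[-0.152,-0.032,-0.19],[-0.152,-0.032,-0.2],[-0.152,-0.032,-0.2]],"spin":[0,0,0,0,0,0,0,0,0]}'
python3 - <<'E'
import cv2
from station import viewer
from plan import now
f=viewer.grab_frame('scene')['pixels']
cv2.imwrite('pics/sc10.png',cv2.resize(f[180:300,220:380],None,fx=5,fy=5))
s,y=now(); print(s['t'],s['eef_pos'],y,s['force'])
E
```

```text
t: 13.85
eef_pos: [0.6014, -0.1019, 0.1091]
ee_rot: [1.691, 1.57, -2.961]
force: [0.6, 0.4, 0.2]
width: 0.0006
13.9 [ 0.60180854 -0.10206852  0.10991927] 93.4573194358133 [0.2064978  1.19204966 0.62290283]
```

View pics/sc10.png

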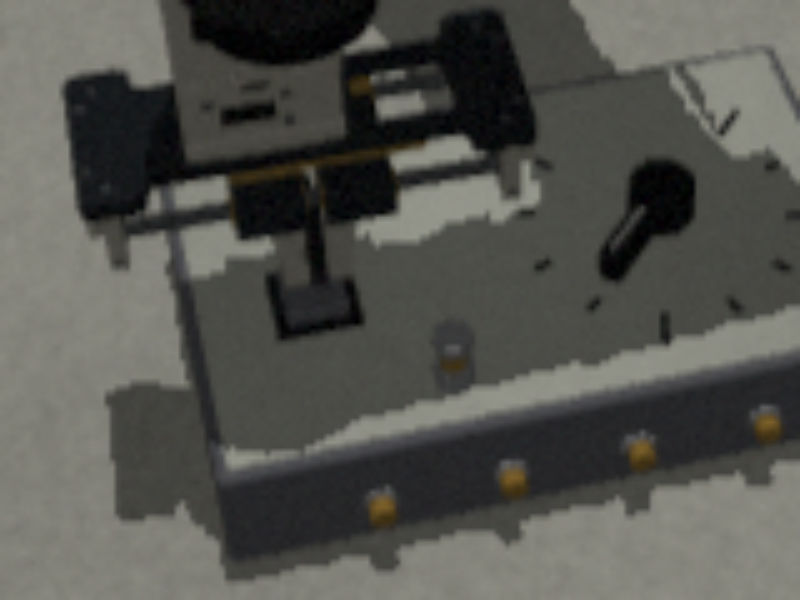

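```bash
python3 -m handwheel '{"gripper":[-1,-1,-1,-1,-1,-1,-1,-1],"travel":[[0,-0.002,-0.006],[0,-0.002,-0.012],[0,-0.002,-0.016],[0,-0.002,-0.02],[0,-0.002,-0.024],[0,-0.002,-0.027],[0,-0.002,-0.027],[0,-0.002,-0.027]],"spin":[0,0,0,0,0,0,0,0]}'
```

```text
t: 14.7
eef_pos: [0.6013, -0.1038, 0.0964]
ee_rot: [-1.771, 1.57, -0.141]
force: [-2.1, 1.2, 3.9]
width: 0.0003
```

```bash
python3 -m handwheel '{"gripper":[-1,-1,-1],"travel":[[0,0,-0.002],[0,0,-0.003],[0,0,-0.003]],"spin":[0,0,0]}'
```

```text
t: 15.0
eef_pos: [0.6013, -0.1039, 0.096]
ee_rot: [-1.99, 1.57, -0.36]
force: [-4.1, 2.0, 13.4]
width: 0.0006
```

The force jumped to 13 N with almost no further travel, so the key is on its stop. Lifting straight up.

```bash
python3 -m handwheel '{"gripper":[-1,-1,-1,-1,-1,-1,-1,-1,-1,-1,-1],"travel":[[0,0,0.006],[0,0,0.014],[0,0,0.03],[0,0,0.08],[0,0,0.16],[0,0,0.24],[0,0,0.28],[0.1,-0.2,0.28],[0.16,-0.3,0.28],[0.16,-0.3,0.28],[0.16,-0.3,0.28]],"spin":[0,0,0,0,0,0,0,0,0,0,0]}'
python3 - <<'E'
import cv2
from station import viewer
from h import *
f=viewer.grab_frame('scene')['pixels']
p=[.5843,-.005,.0755]
print('key up/down predicted',proj('scene',w(p,[[.01,-.1,.082],[.01,-.1,.077]])))
cv2.imwrite('pics/sc11.png',cv2.resize(f[120:320,100:420],None,fx=2.5,fy=2.5))
cv2.imwrite('pics/key11.png',np.hstack([cv2.resize(x[215:265,250:330],None,fx=5,fy=5) for x in(cv2.imread('pics/scene0.png'),f)]))
t=viewer.grab_frame('top')['pixels']; cv2.imwrite('pics/top11.png',t)
E
```

```text
t: 16.1
eef_pos: [0.6819, -0.2574, 0.2335]
ee_rot: [1.749, 1.569, -2.906]
force: [-0.6, 1.3, -0.5]
width: 0.0008
key up/down predicted [[281.91915735 236.11869798]
 [282.08562606 237.52010331]]
```

View pics/sc11.png

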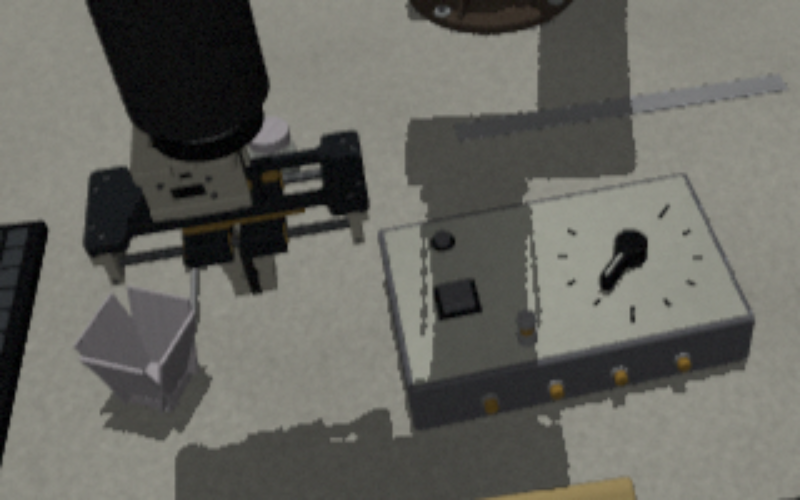

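View pics/key11.png

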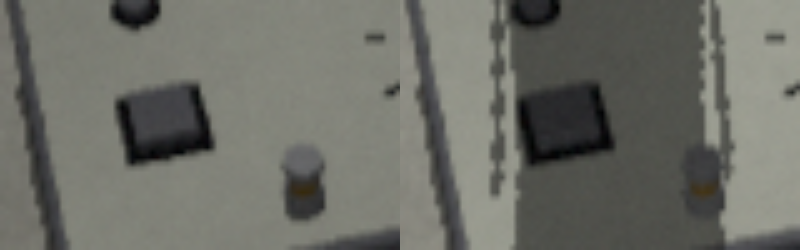

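View pics/top11.png

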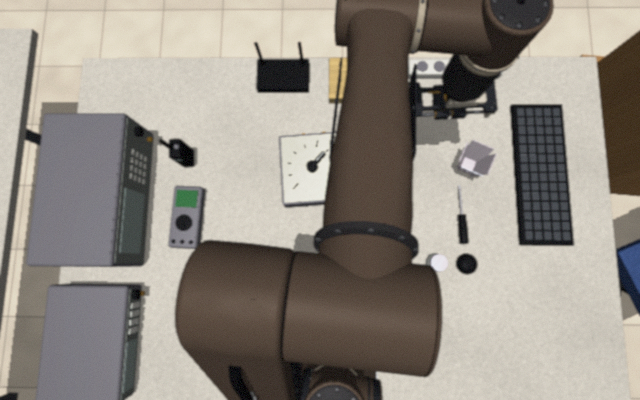

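The views show the lever at step 6, the key back up, the adapter standing at (302, 180) in the before/after crop as before, and the loose things in their places. The arm is clear of everything, so I hand in.

```bash
python3 -c "
from station import arm
s=arm.get_state(); print(s['t'],abs(s['qd']).max()); print(arm.job_done())"
```

```text
16.2 0.04898056596068113
the job is handed in; nothing more can be done
None
```

I turned the lever clockwise from step 0 to step 6 with the closed fingertips, pressed the square key to its stop, let it come up, and handed the job in at 16.2 s. No verdict was reported.

- **Lever:** I watched it in the pictures through most of the sweep; it lagged my plan by about 6°, so I nudged it once past the last click. Once the arm had backed off, it lay on the 180° line by the step 6 mark. The tip detector was about 3 px off that spot, which is within its usual error.
- **Square key:** The force rose from 3.9 N to 13.4 N with only 0.4 mm more travel, so the key was on its stop, about 5 mm down by my estimate of its top. Afterwards it looked up again. It was in the arm's shadow then, so that check was by eye only.
- **Everything else:** The arm stayed clear of the round power key and the adapter, and both looked unchanged. The loose things showed no visible shift. At hand-in the arm was clear of everything and almost still, at no more than 0.05 rad/s.

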